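Seat a keyed motif block in the proofing bed and bolt it in

ROBOT

A 6-joint arm with a two-finger parallel gripper is mounted at the origin on a cart in front of the work surface, level with it; the furniture and walls round the work are solid. World frame = base frame: x ahead of the robot, y to its left, z up, the work surface at z = 0. Lengths are in m, angles in rad, forces in N, time in s.
With the tool pointing down it reaches from about 0.3 to 0.825 m from the base axis. Payload 5.4 kg.
Tool frame: the origin (TCP) lies at the very end of the fingers, on their centre line; the grasp point (between the pads) lies 19 mm behind it; z points along the fingers, y is the line along which they close (so a half turn about z gives the same grasp; the last joint's range is limited). The gripper opens to 92 mm and grips with 3 to 60 N. Pads are 20 mm wide; open, the fingers measure 128 mm over their backs; the gripper's body (75 mm by 189 mm) begins 69 mm behind the grasp point.
Start: joints at [-0.21, 0.158, 1.597, -0, 1.386, -0.21], TCP at [0.575, -0, 0.215] pointing down, gripper open.
Joint ranges: [-2.91, 2.91], [-0.94, 2.29], [0.18, 2.7], [-1.29, 4.43], [0.17, 2.64], [-3, 3]. Speed limits (rad/s): [2.57, 2.57, 3.14, 3.14, 3.14, 3.14].

INTERFACE

Orientations are given as a rotation vector (axis times angle).
In Python, from workcell import bot gives the robot as it stands. Calls block until the motion is done:
- bot.goto(position, orientation): joint-space move of the TCP to a pose.
- bot.line_to(position, rot=None, max_speed=0.15): straight line of the TCP; rot=None keeps the orientation; max_speed is the mean speed in m/s.
- bot.set_joints(angles): joint-space move.
- bot.set_gripper(opening, newtons=None): opening from 0.0 (shut) to 1.0 (fully open); newtons is the grip in N (None keeps the last); returns when the fingers have stopped.
- bot.hold(seconds).
- bot.inverse_kinematics(position, orientation): joint angles nearest the present ones, or None.
- bot.read_camera(name): name is "scene" or "side" or "wrist"; returns a dict with "pixels" (400x640x3 uint8, blue, green, red), "fx", "fy", "cx", "cy" (pixels), "R" (3x3) and "t" (3): a world point X has camera coordinates R X + t. Camera axes: x right, y down, z forward; pixel columns grow to the right and rows downward; lengths in m; the calibration is good to about 2 mm. A picture is of the moment at which its call begins. There is no depth.
A pose or a line that the arm cannot do raises bot.MotionError and nothing moves.
- bot.job_done(): hands the job in; it is judged then, once.
Readings, each from a call of its own:
- bot.current_clock(): time.
- bot.current_joints(): joint angles.
- bot.current_joint_vel(): joint speeds.
- bot.current_effort(): joint torques, N m.
- bot.current_ee_pos(): TCP position.
- bot.current_tool_rot(): TCP orientation.
- bot.current_contact_force(): force on the tool from outside, world axes, zero at the start.
- bot.current_ft_torque(): the same for the moment, N m.
- bot.current_opening(): opening from 0.0 (shut) to 1.0 (fully open).
- bot.current_grip_force(): force on a finger pad.
Only numpy, scipy, OpenCV 4.12 (cv2) and the standard library are available. Lean on these libraries where they do the work, as an engineer would, in place of code of your own. Each camera call takes 0.05 s, during which the arm holds its last target. There are 200 camera calls.

TASK

Make the proofing bed ready for printing: pick up the carved block that is mounted on a round base with a key, and set it face up in the bed's keyed pocket, whose plate may be set a few millimetres off centre and slightly askew, feeling and shuffling it gently, without forcing it, until it drops fully home. Then slide the bed's bolt all the way in over the base, so that the block cannot lift when the cloth is peeled off, and let go. Leave the other things on the table where they are.

Things in the scene. Friction and masses are not known exactly. Their poses are not given: they have to be found in the camera images.
- motif: Square carved block, 40x40x34 mm, indigo-stained, carved face up, fixed on a round wooden base 60 mm across, 10 mm thick; 44 mm high in all, 0.1 kg. A key 9 mm wide sticks out of the base, its end 38 mm from the centre. Origin: centre of the underside; x along the key, z up; block sides parallel to x and y. Grasp the block's sides, 10 to 44 mm up. Only this block has a base. The carving is delicate.
- proof_bed: Proofing bed, fixed to the table: plywood board 164 mm (x) by 172 mm (y), 12 mm thick. Origin at table height, 82 mm from both x edges, 62 mm from the -y and 110 mm from the +y edge; z up; a fence along the +x edge rises to 19 mm. On it is clamped a pale wooden pocket plate, 114 x 138 mm, flat top 27 mm above the table. The clamping does not give under 100 N.
- pocket_mark (a point): Point of the board 27 mm over its origin: middle of the pocket's mouth if the pocket plate sat dead centre; axes as the board's. But the plate is set in register by hand and this is not measured: the real pocket centre is up to 6 mm off in x, up to 6 mm in y, and the plate is turned about it by up to 0.08 rad either way. Find the pocket by feel; over 60 N between motif and bed is forcing it.
- pocket_floor_mark (a point): Point 11 mm under pocket_mark. The pocket: round, 62 mm across, flat floor 16 mm above the table, 11 mm deep, with a keyway 12.5 mm wide on its +x side that ends 41 mm from its centre; mouth bevelled 1 mm. The base enters only with its key in the keyway (motif x along plate x), with about 1 mm play all round; fully home the motif's origin is 16 mm above the table.
- bolt (a joint): Steel slide bolt on the pocket plate, +y side of the pocket; slides along the plate's -y. Value in m: 0 drawn back (tip 37.5 mm from the pocket's centre), 0.014 fully in (tip 23.5 mm, over the base). Bar 14 mm wide, 27.5 to 31.5 mm above the table; strap guides 42 to 60 mm from the centre, top 34 mm. Goes in only over a base that is fully home (or an empty pocket). Friction 2 N.
- knob_mark (a point): Point of the board, 84 mm in +y and 20 mm up from pocket_mark (47 mm above the table): middle of the bolt's upright knob at value 0 if the plate sat dead centre (it moves with the plate's unmeasured setting, so up to about 13 mm off). Knob: dark round button 15 mm across, 39.5 to 53.5 mm above the table, on a 9 mm stem. Push or pinch it from above; axes as the board's.
- block_square: Bystander: carved wooden block 60 x 65 mm, 34 mm high, without a base; origin at the centre of its underside.
- block_sprig: Bystander: wooden block 68 x 48 mm with a round knob on top, 64 mm high in all; origin at the centre of its underside.
- block_paisley: Bystander: dark wooden block 68 x 57 mm with a round knob on top, 70 mm high; origin at the centre of its underside.
- thread_spool: Bystander: spool of black thread, 30 mm across, 42 mm high; origin at the centre of its underside.
- jar_white: Bystander: white jar with a white cap, 60 mm across, 74 mm high; origin at the centre of its underside.

How it is judged:
By the outcome, as a careful person would: the job done as asked, in the order asked, and still so for the second after the job is handed in, with the robot touching nothing.
It also fails if it takes over 72 s, if anything falls off the work surface, if the arm or the gripper's body presses on something with over 40 N, if the wrist force passes 120 N, or if a joint passes its speed limit or range.

## Working session

There is one attempt and no reset: what is moved stays moved. The work goes in short steps, each a Python script; the robot and the scene stay as the last script left them, time stands still between calls to the robot, and variables do not carry over. Pictures are saved under pics/ and viewed, at most 10 in all, crops included, and the job is handed in when it is done.

```bash
mkdir -p pics; ls
python3 - <<'E'
from workcell import bot
import cv2,numpy as np
for n in("scene","wrist"):
    c=bot.read_camera(n);cv2.imwrite(f"pics/{n}0.png",c["pixels"]);print(n,c["fx"],c["cx"],c["cy"],np.round(c["R"],3).tolist(),np.round(c["t"],3))
print(bot.current_clock(),bot.current_tool_rot(),bot.current_contact_force())
E
```

```text
pics
scene 501.4049889865024 334.0835011245529 196.16846204498702 [[-0.832, -0.554, 0.003], [-0.331, 0.492, -0.805], [0.445, -0.671, -0.593]] [0.362 0.34  0.615]
wrist 328.53221858483124 324.21400247160136 200.14595266843276 [[1.0, 0.001, -0.001], [0.001, -0.971, 0.238], [-0.001, -0.238, -0.971]] [-0.575 -0.028  0.39 ]
0.1 [-2.22041106e+00 -2.22046659e+00  1.49757552e-03] [-0.48395638 -0.07446084 -0.74615661]
```

View pics/scene0.png

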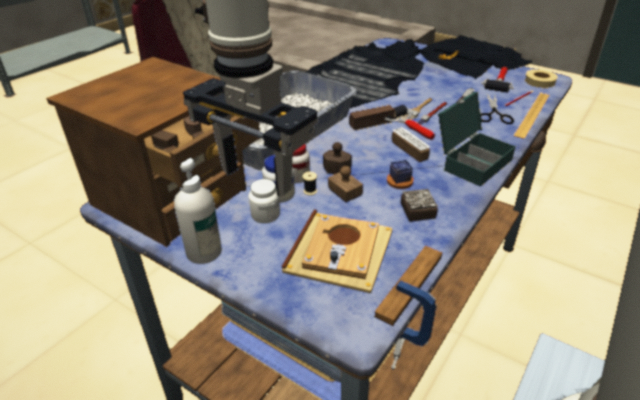

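View pics/wrist0.png

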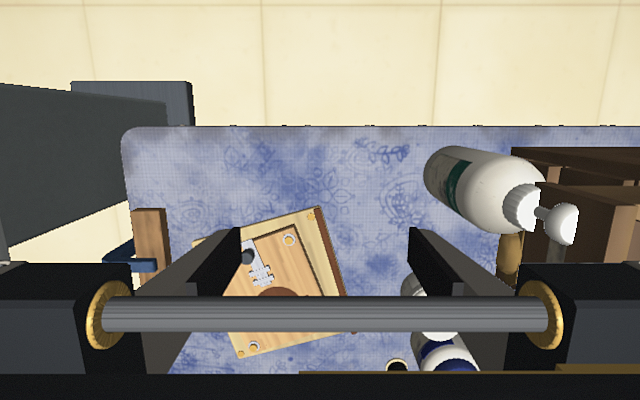

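The scene view shows the motif (indigo block on an orange base) at about (400,172) and the bed's pocket at (344,233) with the knob at (334,258). The wrist view shows the bed rotated, with its knob at (247,257) and the pocket hidden behind the gripper bar.

```bash
cat > h.py <<'E'
from workcell import bot
import cv2,numpy as np
from scipy.spatial.transform import Rotation as Ro
def ray(c,u,v,z):
    R=np.array(c["R"]);t=np.array(c["t"]);o=-R.T@t
    d=R.T@np.array([(u-c["cx"])/c["fx"],(v-c["cy"])/c["fy"],1]);return o+d*(z-o[2])/d[2]
def proj(c,X):
    p=np.array(c["R"])@np.array(X)+np.array(c["t"]);return np.array([c["fx"]*p[0]/p[2]+c["cx"],c["fy"]*p[1]/p[2]+c["cy"]])
def down(yaw): # tool z down; closing axis (tool y) at angle yaw+... tool x at yaw in world
    return (Ro.from_euler('z',yaw)*Ro.from_euler('x',np.pi)).as_rotvec()
def snap(n,f):
    c=bot.read_camera(n);cv2.imwrite("pics/"+f,c["pixels"]);return c
E
python3 - <<'E'
from h import *
c=bot.read_camera("scene")
for n,u,v,z in(("motif",401,167,.044),("motifbase",400,180,.008),("pocket",344,233,.027),("knob",334,255,.05),("sq",418,203,.017),("sprig",345,185,.03),("pais",337,160,.03),("jar",263,200,.04)):print(n,ray(c,u,v,z).round(3))
w=bot.read_camera("wrist")
for n,u,v,z in(("knob",247,257,.05),("brdTop",317,207,.016),("brdR",355,333,.012),("brdBL",238,358,.012)):print(n,ray(w,u,v,z).round(3))
# camera offset in tool frame
T=Ro.from_rotvec(bot.current_tool_rot()).as_matrix();R=np.array(w["R"]);print("cam in tool",T.T@(-R.T@np.array(w["t"])-bot.current_ee_pos()),(T.T@R.T).round(3))
crop=cv2.resize(c["pixels"][120:300,240:460],None,fx=3.5,fy=3.3,interpolation=cv2.INTER_CUBIC);cv2.imwrite("pics/crop.png",crop[:600,:800])
E
```

```text
motif [ 0.523 -0.395  0.044]
motifbase [ 0.524 -0.398  0.008]
pocket [ 0.518 -0.158  0.027]
knob [ 0.486 -0.078  0.05 ]
sq [ 0.449 -0.332  0.017]
sprig [ 0.598 -0.287  0.03 ]
pais [ 0.666 -0.36   0.03 ]
jar [ 0.698 -0.14   0.04 ]
knob [ 0.49 -0.08  0.05]
brdTop [ 0.567 -0.033  0.016]
brdR [ 0.615 -0.203  0.012]
brdBL [ 0.461 -0.241  0.012]
cam in tool [ 0.06597158  0.00037397 -0.17091576] [[ 0.001 -0.971 -0.238]
 [ 1.     0.001  0.   ]
 [-0.    -0.238  0.971]]
```

View pics/crop.png

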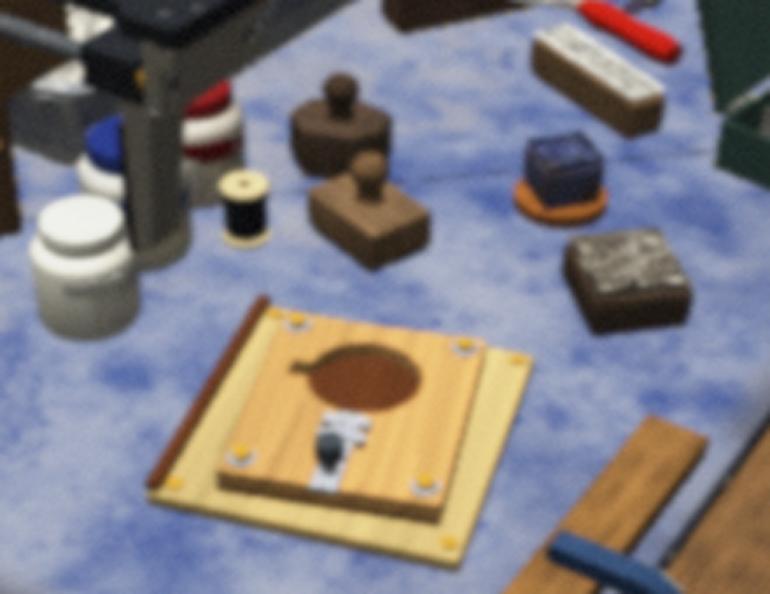

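The crop shows the pocket with its keyway pointing to the fence, the knob on the near side, and the motif with its key not visible from this side. Next I'll look at both from above.

Run:
```python
from h import *
rv=bot.current_tool_rot();rv[2]=0
bot.goto([.515,-.15,.2],rv);bot.hold(.2);a=snap("wrist","bed.png")
bot.goto([.523,-.405,.2],rv);bot.hold(.2);b=snap("wrist","motif.png")
import pickle;pickle.dump((a,b),open("ab.pkl","wb"));print(bot.current_clock(),bot.current_joints())
cv2.imwrite("pics/both.png",np.vstack([a["pixels"][60:360,60:580],b["pixels"][60:360,60:580]]))
```

```text
2.3917 [-8.39319084e-01  3.88926029e-01  1.34712064e+00  4.35177688e-05
  1.40620961e+00 -8.40982963e-01]
```

View pics/both.png

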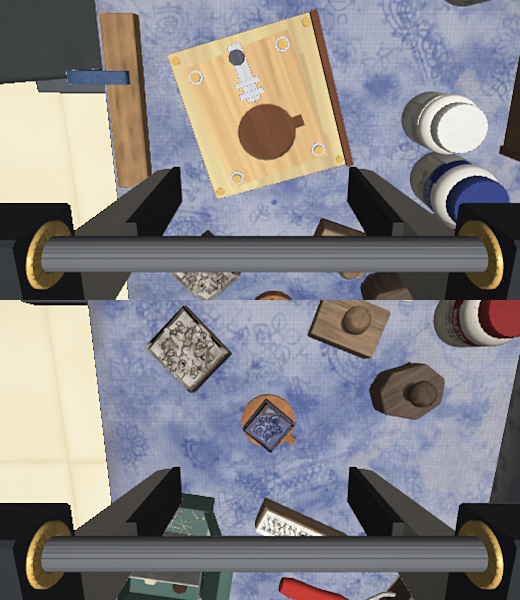

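Top view: the pocket is at about (327,191) full-res with its keyway pointing right and slightly up, and the knob is at (296,117). Bottom view: the motif is at (328,184) with its key pointing to the lower right. I'll rectify and segment these.

```bash
cat >> h.py <<'E'
def rect(c,cx,cy,z,half=.09,s=.0004):
    n=int(2*half/s);src=np.float32([proj(c,(cx+a*half,cy+b*half,z)) for a,b in((-1,1),(1,1),(1,-1),(-1,-1))])
    H=cv2.getPerspectiveTransform(src,np.float32([[0,0],[n,0],[n,n],[0,n]]))
    return cv2.warpPerspective(c["pixels"],H,(n,n),flags=cv2.INTER_CUBIC)
def biggest(m):
    k,l,s,ce=cv2.connectedComponentsWithStats(m.astype(np.uint8),connectivity=4);i=1+np.argmax(s[1:,4]);return l==i
E
python3 - <<'E'
from h import *
import pickle
a,b=pickle.load(open("ab.pkl","rb"))
print("knob",ray(a,60+237,60+57,.0535).round(4),"pocket",ray(a,327,191,.027).round(4),"motif",ray(b,329,184,.044).round(4),"key",ray(b,352,199,.01).round(4))
S=.0004;h=.075
A=rect(a,.515,-.14,.027,h);B=rect(b,.523,-.395,.010,h);C=rect(b,.523,-.395,.044,h)
cv2.imwrite("pics/rect.png",np.hstack([A,B])[:, :800])
w=lambda p,cx,cy:(cx-h+p[0]*S,cy+h-p[1]*S)
for n,I,cx,cy,u,v in(("pocket",A,.515,-.14,*proj(a,(0,0,.0))),):
    p=(ray(a,327,191,.027)-[.515-h,-.14+h,0])/S;px=(int(p[0]),int(-p[1]))
    print("pocket BGR",I[px[1],px[0]])
hs=cv2.cvtColor(A,cv2.COLOR_BGR2HSV);
m=biggest((hs[...,2]<125)&(hs[...,1]>100)&((hs[...,0]<20)|(hs[...,0]>170)))
o=cv2.morphologyEx(m.astype(np.uint8),cv2.MORPH_OPEN,cv2.getStructuringElement(cv2.MORPH_ELLIPSE,(61,61)))
ct=max(cv2.findContours(o,0,1)[0],key=len);e=cv2.fitEllipse(ct);P=w(e[0],.515,-.14);print("pocket",P,np.array(e[1])*S*1e3)
k=np.argwhere(m)[:,::-1];d=np.hypot(*(k-e[0]).T)*S;kk=k[(d>.034)&(d<.042)];q=kk.mean(0)-e[0];print("keyway",len(kk),np.degrees(np.arctan2(-q[1],q[0])),d.max())
hb=cv2.cvtColor(B,cv2.COLOR_BGR2HSV)
m=biggest((hb[...,0]<20)&(hb[...,1]>110)&(hb[...,2]>60))
ct=max(cv2.findContours(m.astype(np.uint8),0,1)[0],key=len);e=cv2.minEnclosingCircle(ct);hull=cv2.convexHull(ct)
msk=np.zeros(m.shape,np.uint8);cv2.drawContours(msk,[hull],-1,1,-1);o=cv2.morphologyEx(msk,cv2.MORPH_OPEN,cv2.getStructuringElement(cv2.MORPH_ELLIPSE,(121,121)))
e=cv2.fitEllipse(max(cv2.findContours(o,0,1)[0],key=len));print("base",w(e[0],.523,-.395),np.array(e[1])*S*1e3)
k=np.argwhere(m)[:,::-1];d=np.hypot(*(k-e[0]).T)*S;kk=k[(d>.0335)];q=kk.mean(0)-e[0];print("key",len(kk),np.degrees(np.arctan2(-q[1],q[0])),d.max())
hc=cv2.cvtColor(C,cv2.COLOR_BGR2HSV);e0=(np.array([.5285,-.3955])-[.523-h,-.395+h])/S
cv2.imwrite("pics/rect.png",np.hstack([A,C]))
E
```

```text
knob [ 0.4906 -0.0803  0.0535] pocket [ 0.5193 -0.1569  0.027 ] motif [ 0.5291 -0.4009  0.044 ] key [ 0.5558 -0.4246  0.01  ]
pocket BGR [ 56  80 124]
pocket (0.5180279418945313, -0.158807275390625) [48.74035339 61.79498901]
keyway 498 21.423130116180268 0.04125474397068814Traceback (most recent call last):
  File "<stdin>", line 21, in <module>
ValueError: max() iterable argument is empty
```

View pics/rect.png

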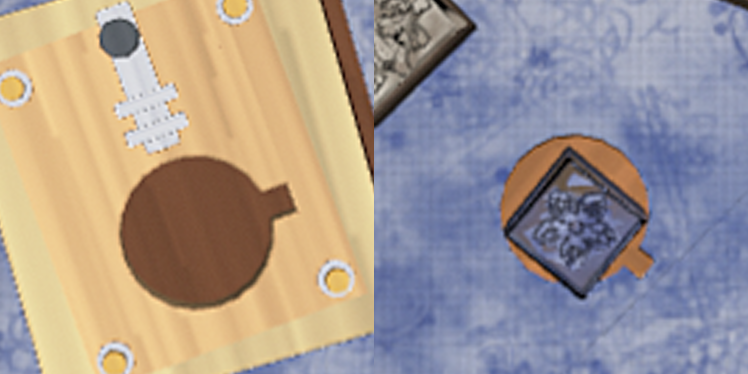

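The rectified views show the pocket centre at ≈(.5186,-.158) with plate yaw ≈19.9°; the knob direction agrees. The motif is at ≈(.5284,-.4037) with its key at ≈-38.5°. I'll grasp across the key axis, so the fingers stay clear of the bolt when placing.

Run:
```python
from h import *
y=np.radians(51.5);M=np.array([.5284,-.4037])
bot.set_gripper(.66,20)
bot.goto([*M,.10],down(y));bot.line_to([*M,.016],max_speed=.1)
print(bot.current_contact_force())
bot.set_gripper(0,20);print("open mm",bot.current_opening()*92,bot.current_grip_force(),bot.current_contact_force())
bot.line_to([*M,.09],max_speed=.12);bot.hold(.2)
print(bot.current_clock(),bot.current_opening()*92,bot.current_contact_force(),bot.current_ee_pos())
P=np.array([.5186,-.158]);bot.goto([*P,.09],down(np.radians(109.9)));bot.hold(.2)
print(bot.current_clock(),bot.current_contact_force(),bot.current_joints().round(2))
a=snap("wrist","held.png");s=snap("side","side1.png")
cv2.imwrite("pics/hs.png",np.vstack([a["pixels"][60:360,60:580],s["pixels"][60:360,60:580]]))
```

```text
[-0.40724103  0.1828272   1.337909  ]
open mm 39.75143279679294 19.98548448085785 [-0.07569844 -0.51771716  2.27855759]
6.1083 39.86125897843002 [ 0.33363194  0.07645725 -0.96832088] [ 0.52784149 -0.40311113  0.08869837]
7.275 [ 0.16003506  0.59822957 -0.66835247] [-0.52  0.21  1.8  -0.    1.13 -0.87]
```

View pics/hs.png

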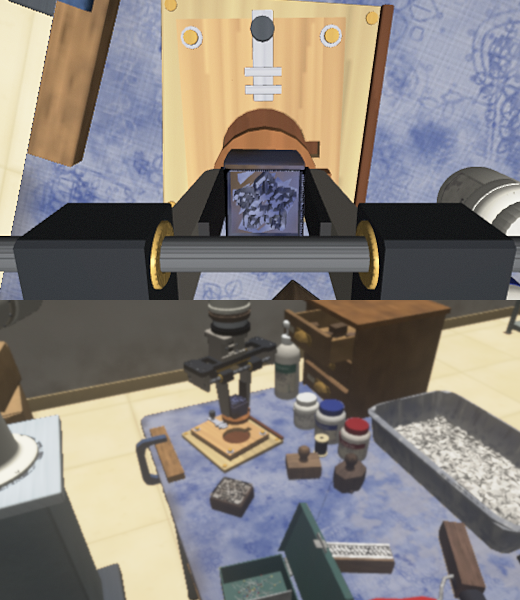

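The motif is held squarely, the bolt bar runs straight up in the tool view (yaw matches), and the block is centred on the bar's line. Next I'll lower it by feel.

```bash
cat >> h.py <<'E'
def F(n=4):
    return np.mean([bot.current_contact_force() for _ in range(n)],0)
E
python3 - <<'E'
from h import *
P=np.array([.5186,-.158]);b=F();print("clk",bot.current_clock())
bot.line_to([*P,.048],max_speed=.1)
z=.045
while z>.0305:
    bot.line_to([*P,z],max_speed=.03)
    f=F()-b;print(round(z,4),bot.current_ee_pos().round(4),f.round(1),round(bot.current_clock(),2))
    if f[2]>5:break
    z-=.001
E
```

```text
clk 7.375
0.045 [ 0.5189 -0.1581  0.0454] [ 0.7  1.  -0.2] 8.19
0.044 [ 0.5186 -0.158   0.0441] [ 1.   0.5 -0.9] 8.44
0.043 [ 0.5186 -0.158   0.0429] [ 1.3  0.3 -0.2] 8.69
0.042 [ 0.5184 -0.1579  0.0418] [-0.5  0.3 -0.2] 8.94
0.041 [ 0.5184 -0.1579  0.0408] [ 0.2  1.3 -1.8] 9.19
0.04 [ 0.5184 -0.1578  0.0398] [-0.5  1.2 -1.3] 9.44
0.039 [ 0.5184 -0.1579  0.0388] [-1.1  0.1 -0.1] 9.69
0.038 [ 0.5184 -0.1579  0.0378] [-1.7  1.2  0. ] 9.94
0.037 [ 0.5185 -0.1579  0.0369] [-2.4  2.   0.2] 10.19
0.036 [ 0.5184 -0.1578  0.0358] [-3.   1.8 -0.5] 10.44
0.035 [ 0.5184 -0.1579  0.0348] [-3.   1.9  0.1] 10.69
0.034 [ 0.5184 -0.1579  0.0339] [-2.6  3.6  2.1] 10.94
0.033 [ 0.5184 -0.1579  0.0329] [-3.1  2.2  0.9] 11.19
0.032 [ 0.5185 -0.1579  0.0325] [-5.   3.4  5.8] 11.44
```

It dropped straight in: contact came at TCP ≈.0325, against a nominal .032 when home. I'll relax the side load, confirm the floor, then release and look.

Run:
```python
from h import *
q=np.array([.5181,-.1576])
for x in([*q,.0322],[*q,.0316],[*q,.0310]):
    bot.line_to(x,max_speed=.03);print(bot.current_ee_pos().round(4),F().round(1))
p=bot.current_ee_pos()
bot.line_to([*q,.0322],max_speed=.03)
bot.set_gripper(.62);print(F().round(1))
bot.line_to([*q,.12],max_speed=.12)
# look: back the camera over pocket and knob
bot.goto([q[0]-.02*np.sin(.347)*-1,q[1]-.02*np.cos(.347),.13],down(np.radians(109.9)));bot.hold(.2)
a=snap("wrist","placed.png");s=bot.read_camera("scene");print(bot.current_clock())
import pickle;pickle.dump(a,open("p.pkl","wb"))
cv2.imwrite("pics/pl.png",np.vstack([a["pixels"][20:320,60:580],cv2.resize(s["pixels"][190:300,270:460],(520,300),interpolation=cv2.INTER_CUBIC)]))
```

```text
[ 0.5184 -0.1578  0.0325] [-4.   1.3  1.9]
[ 0.5184 -0.1578  0.0325] [-5.5  2.7  7.6]
[ 0.5184 -0.1579  0.0324] [-7.4  3.6 11.6]
[-0.6 -0.3 -0.4]
14.3167
```

View pics/pl.png

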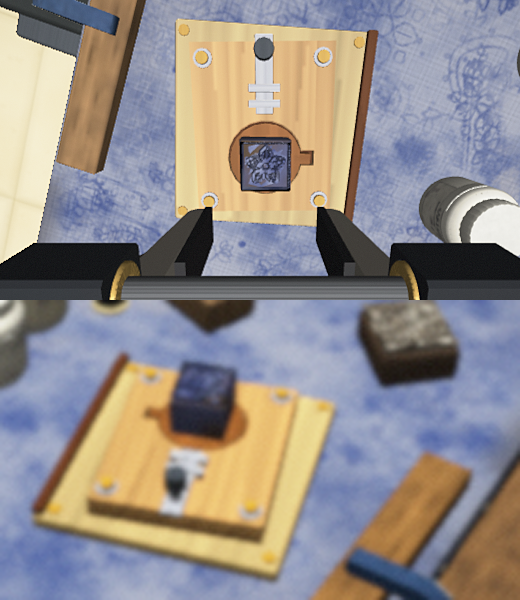

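The motif sits flush with its key in the keyway, and the bolt and knob are at the top, with the knob at (323,68) full-res. The floor contact was stiff. Next I'll push the bolt home with the fingers shut, from behind the knob.

Run:
```python
from h import *
import pickle
a=pickle.load(open("p.pkl","rb"));k=ray(a,323,68,.0535)
C=np.array([.5184,-.1578]);yw=.347;d=np.array([-np.sin(yw),np.cos(yw)]);e=np.array([np.cos(yw),np.sin(yw)])
print("knob rel",(k[:2]-C)@e,(k[:2]-C)@d)
bot.set_gripper(0,10)
g=lambda s,z:[*(C+d*s),z]
bot.goto(g(.118,.10),down(np.radians(109.9)));bot.line_to(g(.118,.0435),max_speed=.1);bot.hold(.2);b=F()
s=.107
while s>.0755:
    bot.line_to(g(s,.0435),max_speed=.04);f=F()-b;p=bot.current_ee_pos()
    print(round(s,4),((p[:2]-C)@d).round(4),"F along",(f[:2]@d).round(1),f.round(1))
    if f[:2]@d>14 or f[2]>8:break
    s-=.001
print(bot.current_clock())
```

```text
knob rel -0.0011696242628790434 0.08252760247463854
0.107 0.1067 F along -0.5 [ 1.1 -0.1 -0.5]
0.106 0.1061 F along -0.3 [ 0.3 -0.2  0. ]
0.105 0.105 F along -0.7 [ 0.5 -0.5  0.3]
0.104 0.1039 F along 0.0 [-0.2 -0.1  0.5]
0.103 0.103 F along -0.1 [1.2 0.4 0.3]
0.102 0.102 F along -1.1 [ 0.9 -0.8  0.3]
0.101 0.101 F along -0.2 [ 0.5 -0.   0.2]
0.1 0.1003 F along 1.8 [-0.2  1.9  1.5]
0.099 0.099 F along 1.0 [0.2 1.1 1.6]
0.098 0.0979 F along 1.7 [-0.2  1.7  0.5]
0.097 0.0969 F along 0.7 [ 0.1  0.7 -0.6]
0.096 0.0959 F along 1.5 [0.5 1.8 0.5]
0.095 0.0949 F along 1.3 [0.6 1.6 0.6]
0.094 0.0939 F along 1.9 [0.2 2.1 0.1]
0.093 0.0929 F along 0.9 [1.7 1.6 0.5]
0.092 0.0919 F along 1.9 [ 0.6  2.2 -0.3]
0.091 0.0909 F along 1.6 [-0.1  1.6  0.4]
0.09 0.0899 F along 1.5 [ 0.6  1.8 -0.6]
0.089 0.0889 F along 2.1 [ 0.8  2.6 -0.1]
0.088 0.0879 F along 0.4 [ 1.7  1.  -0.2]
0.087 0.0875 F along 4.7 [0.1 5.  0.9]
0.086 0.0874 F along 7.3 [-0.6  7.5  3.4]
0.085 0.0873 F along 11.6 [-2.  11.6  5. ]
0.084 0.0872 F along 13.7 [-2.  13.8  7.1]
0.083 0.0871 F along 16.1 [-2.4 16.3  7.6]
23.1833
```

The bolt moved from ≈.1010 to ≈.0873 (about 14 mm) and then met a hard stop. I'll retreat and verify.

Run:
```python
from h import *
C=np.array([.5184,-.1578]);yw=.347;d=np.array([-np.sin(yw),np.cos(yw)])
g=lambda s,z:[*(C+d*s),z]
bot.line_to(g(.105,.0435),max_speed=.08);bot.line_to(g(.105,.13),max_speed=.15)
bot.goto(g(-.02,.13),down(np.radians(109.9)));bot.hold(.3)
a=snap("wrist","fin.png");print(bot.current_clock())
k=a["pixels"];cv2.imwrite("pics/finc.png",cv2.resize(k[40:240,220:440],None,fx=3,fy=3,interpolation=cv2.INTER_CUBIC))
```

```text
25.25
```

View pics/finc.png

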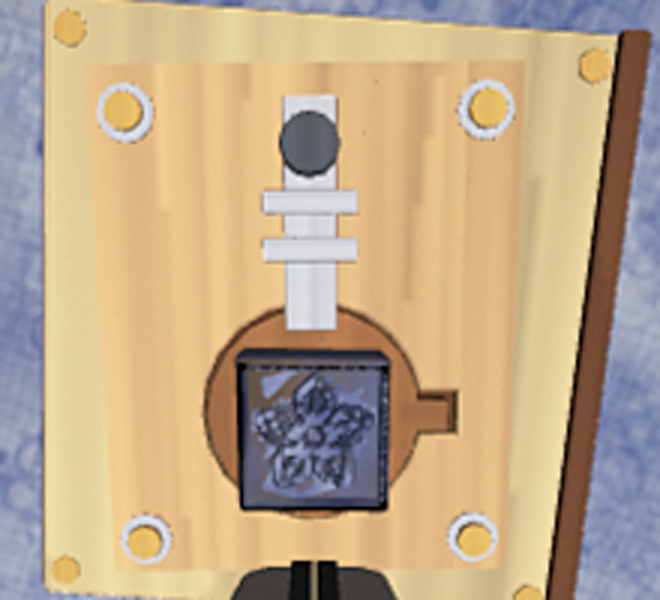

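The bolt bar's tip, at (310,328) in the crop, now overlaps the base. The key is in the keyway, the block is face up and the robot is clear of everything.

```bash
python3 -c "
from h import *
print(bot.job_done())"
```

```text
the job is handed in; nothing more can be done
None
```

The motif is fully home, face up in the keyed pocket, the bolt is slid in over its base to the stop, and the job was handed in at about 25 s on the robot's clock with the robot clear and the other things untouched.

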